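# Screw the cap onto the reagent jar

## Robot

A 6-joint arm with a two-finger parallel gripper is mounted at the origin on the work surface. World frame = base frame: x ahead of the robot, y to its left, z up, the work surface at z = 0. Lengths are in m, angles in rad, forces in N, time in s.
With the tool pointing down it reaches from about 0.425 to 0.95 m from the base axis. Payload 3.5 kg.
Tool frame: the origin (TCP) lies on the centre line of the jaws, within the pads' length; the fingertips stand 14 mm ahead of it and the grasp point (between the pads) lies 5 mm behind it (tips_ahead is the distance from the TCP to the fingertips, in m); y points along the fingers, z is the direction in which the jaws open and shut, and the axes are right-handed (so a half turn about y gives the same grasp; the last joint's range is limited). The gripper opens to 85 mm and grips with 20 to 120 N. Pads are 22 mm wide; open, the fingers measure 114 mm over their backs; the gripper's body (76 mm by 85 mm) begins 54 mm behind the grasp point. The pads swing forward as they close: fully open they stand 13 mm farther back than shut.
Start: joints at [-1.414, 0.286, 1.577, -0, 1.279, -0.15], TCP at [0.204, -0.643, 0.245] pointing down, gripper open.
Joint ranges: [-2.77, 2.77], [-0.9, 2.22], [0.21, 2.48], [-1.53, 4.67], [0.24, 2.81], [-2.84, 2.84]. Speed limits (rad/s): [2.79, 2.79, 3.14, 3.14, 3.14, 3.14].

## Interface

Orientations are given as a unit quaternion [x, y, z, w].
In Python, from plant import get_state, read_camera, sign_off, tips_ahead gives the robot as it stands.
- The arm moves only by the tool send_rows, never from a script. Its argument "plan" is a list of rows, each a list of 2 entries, a list of its own where there are three numbers: the shift along the tool's x, y, z in units of 12 cm (1.0 is 12 cm), then the turn, a rotation vector about the tool's x, y, z in units of 360 degrees (1.0 is 360 degrees). In form: [[[tx, ty, tz], [rx, ry, rz]], ...]. A call has 1 to 12 rows; each row shifts and turns the commanded pose from where the row before left it, along the tool's axes as they then stand; what a row does not reach is not made up. A row lasts 1/10 s, in which the tool goes at most 50 mm and 8.59 degrees, less where a joint would pass 70% of its speed; a pose out of reach is approached as far as the arm can. A call with a number of a shift or a turn outside -1 to 1 is refused whole. A call with a gripper value outside its range is refused whole. "gripper" is the closure, from 0 (fully open) to 1 (shut), set as the call begins (left out, the last holds). The fingers move at their own pace and stop on an object; "grip_force" is the grip in N (left out, the last holds). Time passes only in rows, so rows that do not move let the fingers close. It gives the time, the measured TCP pose, the force and the opening at its end, in the units of the state.
- get_state(): the state, without advancing time (a new reading comes with each control period).
- read_camera(name): name is "side" or "top" or "wrist"; returns a dict with "img" (420x560x3 uint8, blue, green, red), "fx", "fy", "cx", "cy" (pixels), "D" ([k1, k2, p1, p2, k3] as OpenCV has them; the pictures are not rectified), "world_from_camera" (4x4, takes a point from camera to world coordinates); the wrist camera has in their place "mount" (4x4, takes a point from camera to tool coordinates, whose origin is the TCP and whose axes are the tool frame's). Camera axes: x right, y down, z forward; pixel columns grow to the right and rows downward; lengths in m; the calibration is good to about 2 mm. A picture is of the moment at which its call begins: read the wrist's pose just before it. There is no depth.
- sign_off(): hands the job in, once; it reports no verdict.
The state is a dict: "time": time; "qpos": joint angles; "dq": joint speeds; "joint_efforts": joint torques, N m; "eef_pos": TCP position; "tcp_rot": TCP orientation; "contact_force": force on the tool from outside, world axes, zero at the start; "wrist_torque": the same for the moment, N m; "opening": opening from 0.0 (shut) to 1.0 (fully open).
Only numpy, scipy, OpenCV 4.12 (cv2) and the standard library are available. Lean on these libraries where they do the work, as an engineer would, in place of code of your own. Each camera call takes 0.05 s, during which the arm holds its last target. There are 200 camera calls.

## Task

Close the reagent jar: set the blue cap upright on the jar's neck and turn it backward (counter-clockwise from above) until it drops into the start of the thread, then screw it forward (clockwise) until it is fully home. Let go of it, and leave the other things on the bench undisturbed.

Things in the scene. Friction and masses are not known exactly. Their poses are not given: they have to be found in the camera images.
- cap: Loose blue ribbed screw cap, 67 mm across, 36 mm tall, open below, lying upright (open side down) on the bench; 0.08 to 0.17 kg. On top a round white knob, 40 mm across and 30 mm tall, from 36 to 66 mm above the origin, with a blue dash towards the cap's x. Origin: centre of the cap's lower rim; z up. A grip of 60 N turns it easily and slips harmlessly at the stops.
- cap_grip (a point): Point on the cap's axis in the knob, 52 mm above the cap's origin and 14 mm below the knob's top; same axes as the cap.
- jar: Wide-mouthed amber glass jar, 86 mm across, that cannot turn or move: fixed in a black square holder (110 x 110 x 30 mm) on the bench. Origin: centre of the holder's underside, on the bench; z up. The glass shoulder is 105 mm above the bench.
- jar_seat (a point): Point on the jar's axis, 106 mm above the bench: where the cap's origin lies when fully home. From the thread start the cap sinks evenly by 4 mm as it is turned forward 55 to 70 degrees to a hard stop. The thread runs freely and the cap stays where it is left.
- spatula: Bystander, leave alone: steel spatula, 170 mm long, lying between jar and cap along x. Origin: centre of its underside; z up.
- bottle: Bystander, leave alone: small amber bottle with a blue screw top, 48 mm across, 110 mm tall. Origin: centre of its underside; z up.
- beaker: Bystander, leave alone: red plastic beaker, 70 mm across, 80 mm tall. Origin: centre of its underside; z up.
- tipbox: Bystander, leave alone: blue pipette-tip box, 85 x 120 x 50 mm. Origin: centre of its underside; z up.
- whitejar: Bystander, leave alone: white jar with a red lid, 64 mm across, 90 mm tall. Origin: centre of its underside; z up.
- amberjar: Bystander, leave alone: small amber jar with a black lid, 60 mm across, 85 mm tall. Origin: centre of its underside; z up.
- cap_lugs (a point): Point on the cap's axis 7 mm above its lower rim, level with the four lugs inside the skirt (bore 60 mm): 5 mm thick, on the cap's x and y axes, pointing inward to 25.5 mm from the axis. Every quarter turn of the cap is equivalent.
- jar_rim (a point): Centre of the top of the neck, 137 mm above the bench. The neck is 47 mm across, tapering to 38 mm over its top 6 mm, with a right-handed four-start lug thread 57 mm across. Where round the neck it starts differs each time; the jar's pose does not tell. On top of the thread the cap's origin is 10 to 15 mm above jar_seat, climbing as it turns backward; forward, one of four upright stops blocks it.
- jar_start (a point): Point on the jar's axis, 110 mm above the bench: where the cap's origin lies once it has dropped in at a thread start: a drop of about 10 mm, after at most 75 degrees of backward turn, which a stop then ends. Light downward pressure is enough. Set down right on a stop (origin 15 to 22 mm above jar_seat) it slips off either way, and may then need up to 95 degrees.
Not all that is in view belongs to the job. What is shaped like the jar but purple or turquoise is not meant. Leave any green look-alike of the cap alone.

How it is judged:
On the way:
1. the cap, upright on the neck, has dropped into the start of the thread (z of cap in the frame of jar_seat below 0.0065 m and horizontal distance between cap and jar_seat below 0.004 m and angle between cap's own z axis and vertical below 0.08 rad), for 0.1 s.
At the end, for the whole second after the job is handed in: The cap is screwed home on the jar: its origin within 1.2 mm above the seat point (and no more than 3 mm below it), within 4 mm of the jar's axis, upright within 0.06 rad, at rest and released (z of cap in the frame of jar_seat between -0.003 and 0.0012 m and horizontal distance between cap and jar_seat below 0.004 m and angle between cap's own z axis and vertical below 0.06 rad and linear speed of cap below 0.01 m/s and angular speed of cap below 0.1 rad/s); the robot touches nothing.
It fails at once if a bystander is disturbed (moved more than 30 mm, or an upright one tipped) (distance of any of spatula, bottle, beaker, tipbox, whitejar, amberjar from where it was at the start of the episode above 0.03 m or angle between any of bottle, beaker, tipbox, whitejar, amberjar's own z axis and vertical above 0.5 rad).
It also fails if it takes over 64 s, if anything falls off the work surface, if the arm or the gripper's body presses on something with over 40 N, if the wrist force passes 120 N, or if a joint passes its speed limit or range.

## Working session

There is one attempt and no reset: what is moved stays moved. The work goes in short steps, Python scripts to look and compute and a tool call to move; the robot and the scene stay as the last step left them, time stands still between calls to the robot, and variables do not carry over. Pictures are saved under pics/ and viewed, about 8 in all and at most 12, crops included, and the job is handed in when it is done.

Besides the shell and the picture viewer there is one more tool, called after "Request:" as name(argument=value, ...), one argument or row to a line, values as JSON. send_rows: Moves the arm, as the interface text tells. Its arguments: {"type":"object","properties":{"plan":{"type":"array"},"gripper":{"type":"number"},"grip_force":{"type":"number"}},"required":["plan"]}

```bash
mkdir -p pics; ls; cat > h.py <<'E'
import numpy as np, cv2
from scipy.spatial.transform import Rotation as R
from plant import get_state, read_camera, sign_off, tips_ahead
def cam(n):
    s=get_state(); c=read_camera(n)
    if n=="wrist":
        T=np.eye(4);T[:3,:3]=R.from_quat(s["tcp_rot"]).as_matrix();T[:3,3]=s["eef_pos"]
        c["world_from_camera"]=T@np.array(c["mount"])
    c["W"]=np.array(c["world_from_camera"]);c["K"]=np.array([[c["fx"],0,c["cx"]],[0,c["fy"],c["cy"]],[0,0,1.]]);c["D"]=np.array(c["D"],float)
    return c
def ray(c,uv):
    p=cv2.undistortPoints(np.array([[uv]],float),c["K"],c["D"])[0,0]
    return c["W"][:3,3],c["W"][:3,:3]@np.array([p[0],p[1],1.])
def onz(c,uv,z):
    o,d=ray(c,uv);return o+d*(z-o[2])/d[2]
def proj(c,P):
    M=np.linalg.inv(c["W"]);q,_=cv2.projectPoints(np.atleast_2d(np.array(P,float)),cv2.Rodrigues(M[:3,:3])[0],M[:3,3],c["K"],c["D"]);return q[:,0]
def blobs(c,lo,hi,amin=60):
    m=cv2.inRange(cv2.cvtColor(c["img"],cv2.COLOR_BGR2HSV),np.array(lo),np.array(hi))
    n,l,st,ce=cv2.connectedComponentsWithStats(m)
    return [(ce[i].round(1),st[i].tolist()) for i in range(1,n) if st[i,4]>=amin],l
E
python3 - <<'E'
from h import *
for n in("top","side"):
    c=cam(n);cv2.imwrite(f"pics/{n}0.png",c["img"]);print(n,c["W"].round(3).tolist(),c["fx"])
s=get_state();print(s,tips_ahead() if callable(tips_ahead) else tips_ahead)
print(R.from_quat(s["tcp_rot"]).as_matrix().round(3), np.array(cam("wrist")["mount"]).round(3))
E
```

```text
pics
top [[-0.013, -0.998, 0.056, 0.405], [-1.0, 0.013, -0.003, 0.02], [0.003, -0.056, -0.998, 1.458], [0.0, 0.0, 0.0, 1.0]] 517.6220230885162
side [[-0.738, -0.525, 0.424, -0.009], [-0.675, 0.578, -0.459, 0.57], [-0.005, -0.625, -0.781, 1.057], [0.0, 0.0, 0.0, 1.0]] 532.5608027045705
{'time': 0.1, 'qpos': array([-1.41398053e+00,  2.87103173e-01,  1.57804210e+00,  1.15644826e-06,
        1.27862316e+00, -1.49981632e-01]), 'dq': array([-5.71779742e-04, -3.61467032e-03, -2.54834302e-03, -1.64444632e-06,
        1.73289888e-03,  2.13349743e-04]), 'joint_efforts': array([ 7.54493958e-04, -4.07296228e+01, -2.93699867e+01, -1.25433612e-04,
        3.42006773e-03, -5.09645020e-06]), 'eef_pos': array([ 0.20380448, -0.64289537,  0.24406185]), 'tcp_rot': array([-0.10804643,  0.69957241, -0.69803392,  0.10804195]), 'contact_force': array([ 0.41057797,  0.10835349, -0.29187874]), 'wrist_torque': array([0.02465641, 0.01049067, 0.00771135]), 'opening': 1.0024370727045768} 0.014
[[-0.953 -0.     0.302]
 [-0.302  0.002 -0.953]
 [-0.    -1.    -0.002]] [[ 0.     0.963  0.271 -0.068]
 [-0.    -0.271  0.963 -0.128]
 [ 1.    -0.     0.     0.001]
 [ 0.     0.     0.     1.   ]]
```

View pics/top0.png

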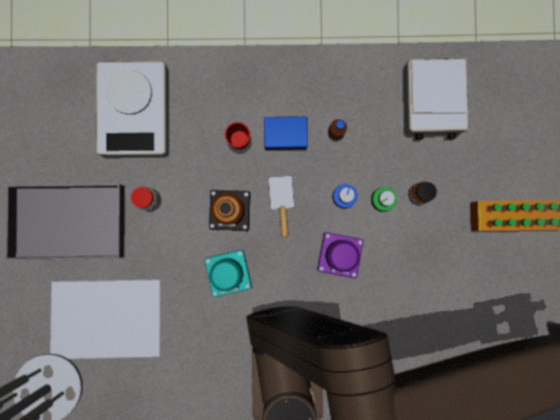

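View pics/side0.png

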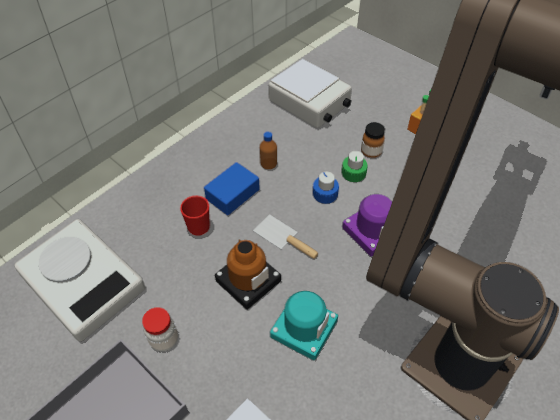

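Top view: the blue cap with white knob is at (345,195) and its green look-alike at (384,199). The amber jar in the black holder is at (229,210), with turquoise (228,272) and purple (343,255) look-alikes. The blue cap and the amber/black jar match the description; the blue bottle top at (339,126) is small and has no knob. I'll measure both and confirm in a crop.

```bash
python3 - <<'E'
from h import *
c={n:cam(n) for n in("top","side")}
t,s=c["top"],c["side"]
b,_=blobs(t,(100,120,60),(125,255,255),30);print("blue",b)
b,_=blobs(t,(0,0,150),(180,90,255),30);print("white",[x for x in b if x[1][4]<400])
b2,_=blobs(s,(0,0,150),(180,90,255),30);print("whiteside",[x for x in b2 if x[1][4]<500])
b,_=blobs(t,(3,120,40),(18,255,255),60);print("amber",b)
b,_=blobs(t,(0,0,0),(180,255,40),60);print("black",[x for x in b if x[1][4]<2500])
for z in(.066,):print("cap knob",onz(t,(346.5,195),z),"side",onz(s,(327,181),z))
print("jar rim guess",onz(t,(226,208.5),.137),onz(s,(246,246),.137), "holder", onz(t,(230,210),.03))
w=np.hstack([cv2.resize(t["img"][175:235,190:250],(400,400),interpolation=2),cv2.resize(t["img"][165:225,330:390],(400,400),interpolation=2)])
cv2.imwrite("pics/crop1.png",w)
E
```

```text
blue [(array([285.2, 132. ]), [264, 117, 44, 31, 1338]), (array([339.8, 124.2]), [336, 120, 9, 9, 61]), (array([343.5, 196.2]), [333, 184, 24, 24, 264])]
white [(array([556.9,  15.4]), [554, 0, 6, 32, 164]), (array([ 4.8, 42.9]), [0, 40, 11, 6, 54]), (array([346.6, 194.6]), [340, 188, 14, 14, 153]), (array([387.5, 197.5]), [380, 191, 15, 14, 160]), (array([ 32.6, 405.8]), [22, 398, 22, 16, 81])]
whiteside [(array([353.7,   5. ]), [345, 0, 15, 12, 116]), (array([386.8,  67.4]), [374, 62, 21, 14, 80]), (array([415.1,  91.9]), [396, 70, 35, 44, 454]), (array([401.7,  80.2]), [396, 75, 12, 11, 47]), (array([491.2, 104. ]), [488, 100, 10, 9, 45]), (array([403.5, 116. ]), [400, 110, 10, 12, 54]), (array([482.5, 117.5]), [480, 112, 7, 11, 31]), (array([389. , 121.1]), [383, 117, 13, 8, 51]), (array([536.8, 122. ]), [533, 116, 9, 12, 36]), (array([255.8, 131. ]), [246, 127, 19, 9, 63]), (array([504.5, 133.6]), [495, 126, 16, 15, 61]), (array([531.7, 142.2]), [528, 136, 10, 15, 49]), (array([253.3, 141.9]), [245, 138, 18, 10, 37]), (array([502. , 143.3]), [494, 138, 15, 10, 39]), (array([542.
[... 1652 characters left out ...]
2.2, 215.5]), [471, 200, 89, 31, 1719]), (array([283.2, 221.6]), [280, 208, 7, 28, 78])]
black [(array([418.3, 135.6]), [414, 133, 10, 7, 60]), (array([129.2, 141.2]), [107, 134, 46, 16, 693]), (array([425.3, 191.4]), [416, 183, 20, 19, 283]), (array([121.4, 219.5]), [120, 186, 4, 71, 262]), (array([ 11.8, 222.6]), [8, 188, 9, 69, 499]), (array([ 11.8, 385.8]), [0, 377, 28, 19, 157]), (array([ 23. , 403.9]), [0, 386, 50, 34, 366]), (array([ 36.6, 411.9]), [21, 401, 30, 19, 174])]
cap knob [ 0.50932653 -0.16873734  0.066     ] side [ 0.5009231  -0.15857454  0.066     ]
jar rim guess [0.47341911 0.1494005  0.137     ] [0.47487926 0.1493181  0.137     ] holder [0.4746563  0.14887799 0.03      ]
```

View pics/crop1.png

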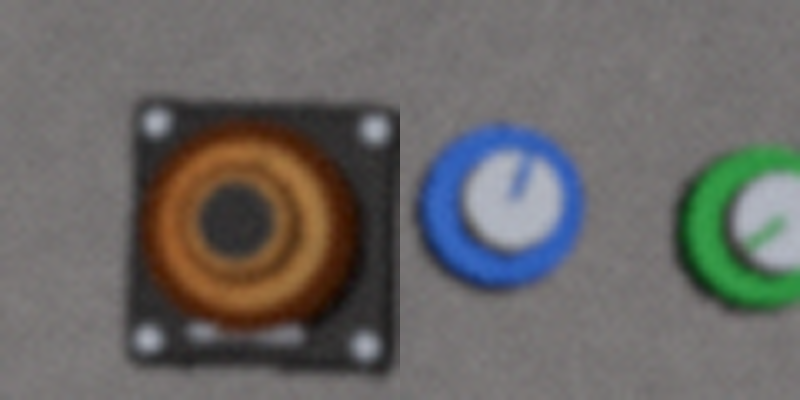

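Crop confirms the amber jar in the black holder, and the blue cap with its dash toward about +x (yaw about -18°), separate from the green one. The estimates, cap (0.508,-0.168) and jar (0.474,0.149), are within reach. Moving above the cap.

Request:
send_rows(
  plan=[
    [[-0.3,0,-0.25],[0,0,0]],
    [[-0.3,0,-0.25],[0,0,0]],
    [[-0.3,0,-0.25],[0,0,0]],
    [[-0.3,0,-0.25],[0,0,0]],
    [[-0.3,0,-0.25],[0,0,0]],
    [[-0.3,0,-0.25],[0,0,0]],
    [[-0.3,0,-0.25],[0,0,0]],
    [[-0.3,0,-0.25],[0,0,0]],
    [[-0.3,0,-0.25],[0,0,0]],
    [[-0.3,0,-0.25],[0,0,0]],
    [[-0.3,0,-0.25],[0,0,0]],
    [[-0.3,0,-0.25],[0,0,0]],
  ],
  gripper=0,
)

```text
time: 1.45
eef_pos: [0.5077, -0.168, 0.2455]
tcp_rot: [0.108, -0.699, 0.699, -0.108]
contact_force: [0.4, -0.5, 0.4]
opening: 1.004
```

Request:
send_rows(
  plan=[
    [[0,0,0],[0,-0.02,0]],
    [[0,0,0],[0,-0.02,0]],
    [[0,0,0],[0,-0.02,0]],
    [[0,0,0],[0,-0.02,0]],
    [[0,0,0],[0,-0.02,0]],
    [[0,0,0],[0,-0.02,0]],
    [[0,0,0],[0,-0.02,0]],
    [[0,0,0],[0,-0.02,0]],
    [[0,0,0],[0,-0.02,0]],
    [[0,0,0],[0,-0.021,0]],
    [[0,0,0],[0,0,0]],
    [[0,0,0],[0,0,0]],
  ],
)

```text
time: 2.65
eef_pos: [0.5069, -0.1698, 0.2453]
tcp_rot: [-0.499, 0.501, -0.501, 0.499]
contact_force: [-0.0, -1.4, 0.1]
opening: 0.999
```

```bash
cat > capm.py <<'E'
from h import *
import sys
c=cam("wrist");cv2.imwrite(f"pics/{sys.argv[1]}.png",c["img"])
s=get_state();print(s["time"],s["eef_pos"],s["qpos"].round(3));print(R.from_quat(s["tcp_rot"]).as_matrix().round(3))
for nm,lo,hi in(("white",(0,0,150),(180,90,255)),("blue",(100,120,50),(125,255,255))):
    b,l=blobs(c,lo,hi,400)
    for x in b: print(nm,x[0],x[1])
print("expected knob px",proj(c,[.508,-.168,.066]))
E
python3 capm.py w1
```

```text
2.7 [ 0.50695474 -0.16977686  0.24529822] [-0.513 -0.024  1.921 -0.     1.245 -0.51 ]
[[-0.003 -0.     1.   ]
 [-1.     0.    -0.003]
 [-0.    -1.    -0.   ]]
white [292.8  20.8] [172, 0, 172, 47, 3828]
white [ 28.3 146.5] [8, 130, 50, 44, 706]
white [212.  246.7] [148, 203, 111, 94, 3037]
white [262.8 290.9] [207, 267, 88, 55, 1463]
white [449.8 399.8] [436, 376, 26, 44, 664]
white [473.5 403.9] [457, 379, 39, 41, 938]
blue [465.9  39.8] [407, 0, 111, 83, 7334]
blue [281.6 172.9] [253, 149, 59, 60, 1406]
blue [493.  172.8] [476, 161, 33, 26, 631]
expected knob px [[279.74799893 186.4306386 ]]
```

View it.

View pics/w1.png

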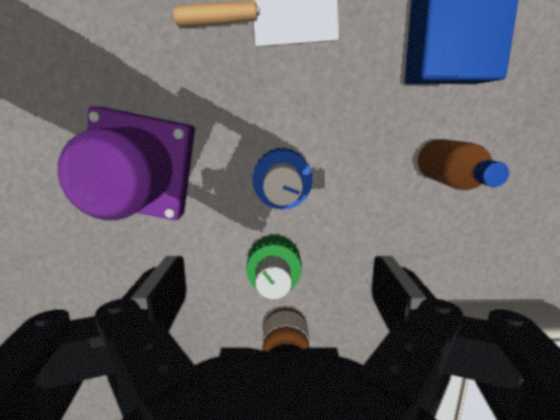

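Wrist view: the blue cap is at (283,180), knob top about (283,186) against an expected (280,186). The green one is at (273,270), and neither finger will come near anything. Refining the knob centre.

```bash
python3 - <<'E'
from h import *
c=cam("wrist");im=c["img"];hsv=cv2.cvtColor(im,cv2.COLOR_BGR2HSV)
print(c["fx"]); 
x0,y0=245,140
m=cv2.inRange(hsv,np.array((100,110,40)),np.array((130,255,255)))[y0:225,x0:325]
cn=max(cv2.findContours(m,cv2.RETR_EXTERNAL,cv2.CHAIN_APPROX_NONE)[0],key=cv2.contourArea)
h=cv2.convexHull(cn);f=np.zeros_like(m);cv2.drawContours(f,[h],-1,255,-1)
k=cv2.bitwise_and(f,cv2.bitwise_not(m));n,l,st,ce=cv2.connectedComponentsWithStats(k)
i=1+np.argmax(st[1:,4]);print("knob comp",st[i],ce[i]+[x0,y0])
P=np.array([[.507+.02*np.cos(a),-.168+.02*np.sin(a),.066] for a in np.linspace(0,6.28,60)])
q=proj(c,P);print("model top bbox",q.min(0),q.max(0)); print("ctr",onz(c,(283,186),.066))
cv2.polylines(im,[q.astype(np.int32)],1,(0,0,255),1)
cv2.imwrite("pics/w1c.png",cv2.resize(im[y0:225,x0:325],None,fx=6,fy=6,interpolation=0))
E
```

```text
314.22130719494737
knob comp [  18   23   40   43 1321] [282.04314913 184.29371688]
model top bbox [258.67905426 166.47305037] [298.72198515 205.68733693]
ctr [ 0.51129824 -0.16759465  0.066     ]
```

View pics/w1c.png

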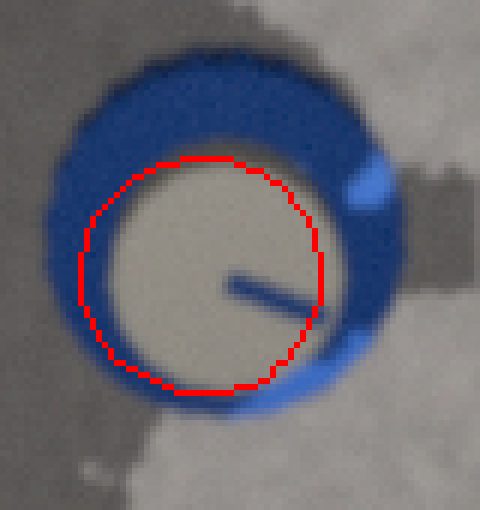

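Knob top centre is about (282.8,186.8), giving (0.511,-0.168), consistent with the top camera. Shift, then descend to TCP z about 0.058 so the tips stay above the cap's 36 mm top.

Request:
send_rows(
  plan=[
    [[-0.015,0.13,0.03],[0,0,0]],
    [[0,0.13,0],[0,0,0]],
    [[0,0.13,0],[0,0,0]],
    [[0,0.13,0],[0,0,0]],
    [[0,0.13,0],[0,0,0]],
    [[0,0.13,0],[0,0,0]],
    [[0,0.13,0],[0,0,0]],
    [[0,0.13,0],[0,0,0]],
    [[0,0.13,0],[0,0,0]],
    [[0,0.13,0],[0,0,0]],
    [[0,0.13,0],[0,0,0]],
    [[0,0.12,0],[0,0,0]],
  ],
)

```text
time: 3.95
eef_pos: [0.5098, -0.1676, 0.0572]
tcp_rot: [-0.5, 0.501, -0.5, 0.499]
contact_force: [0.4, -0.2, 0.4]
opening: 1.001
```

Request:
send_rows(
  plan=[
    [[0,0,0],[0,0,0]],
    [[0,0,0],[0,0,0]],
  ],
)

```text
time: 4.15
eef_pos: [0.5103, -0.1679, 0.0587]
tcp_rot: [-0.5, 0.501, -0.5, 0.5]
contact_force: [0.8, 0.7, -0.3]
opening: 0.999
```

Request:
send_rows(
  plan=[
    [[0,0,0],[0,0,0]],
    [[0,0,0],[0,0,0]],
    [[0,0,0],[0,0,0]],
    [[0,0,0],[0,0,0]],
    [[0,0,0],[0,0,0]],
    [[0,0,0],[0,0,0]],
    [[0,0,0],[0,0,0]],
    [[0,0,0],[0,0,0]],
    [[0,0,0],[0,0,0]],
    [[0,0,0],[0,0,0]],
    [[0,0,0],[0,0,0]],
    [[0,0,0],[0,0,0]],
  ],
  gripper=1,
  grip_force=60,
)

```text
time: 5.35
eef_pos: [0.5114, -0.1685, 0.0604]
tcp_rot: [0.5, -0.5, 0.501, -0.5]
contact_force: [-1.3, 0.4, 5.8]
opening: 0.445
```

```bash
python3 - <<'E'
from h import *
import plant
print(tips_ahead, get_state()["contact_force"],get_state()["wrist_torque"],get_state()["eef_pos"])
c=cam("wrist");cv2.imwrite("pics/w2.png",c["img"])
E
```

```text
0.014 [-1.32509883  0.35279179  5.78076552] [ 0.02813452  0.10971709 -0.02393708] [ 0.51138383 -0.16845628  0.06043083]
```

Gripped (opening 38 mm, about the knob's 40 mm; cap origin about 60 mm below the TCP). Lift and go part way to the jar for a close look.

Request:
send_rows(
  plan=[
    [[0,-0.06,0],[0,0,0]],
    [[0,-0.13,0],[0,0,0]],
    [[0,-0.13,0],[0,0,0]],
    [[0,-0.14,0],[0,0,0]],
    [[0,-0.14,0],[0,0,0]],
    [[0,-0.14,0],[0,0,0]],
    [[0,-0.14,0],[0,0,0]],
    [[0,-0.14,0],[0,0,0]],
    [[0,-0.14,0],[0,0,0]],
    [[0,-0.14,0],[0,0,0]],
    [[0,-0.14,0],[0,0,0]],
    [[0,-0.1,0],[0,0,0]],
  ],
)

```text
time: 6.6
eef_pos: [0.5103, -0.1678, 0.2447]
tcp_rot: [-0.5, 0.5, -0.5, 0.5]
contact_force: [0.1, -0.6, -1.3]
opening: 0.442
```

Request:
send_rows(
  plan=[
    [[-0.1,0,-0.03],[0,0,0]],
    [[-0.2,0,-0.03],[0,0,0]],
    [[-0.2,0,-0.03],[0,0,0]],
    [[-0.2,0,-0.03],[0,0,0]],
    [[-0.2,0,-0.03],[0,0,0]],
    [[-0.2,0,-0.03],[0,0,0]],
    [[-0.2,0,-0.03],[0,0,0]],
    [[-0.2,0,-0.03],[0,0,0]],
    [[-0.2,0,-0.03],[0,0,0]],
    [[-0.2,0,-0.04],[0,0,0]],
    [[0,0,0],[0,0,0]],
    [[0,0,0],[0,0,0]],
  ],
)

```text
time: 7.8
eef_pos: [0.4727, 0.0606, 0.243]
tcp_rot: [0.501, -0.5, 0.499, -0.5]
contact_force: [-0.6, -0.3, 0.1]
opening: 0.442
```

```bash
python3 - <<'E'
from h import *
c=cam("wrist");im=c["img"];s=get_state();print(s["time"],s["eef_pos"],s["opening"],s["qpos"].round(2),s["contact_force"])
J=np.array([.474,.149])
for r,z in((.019,.137),(.043,.095)):
    q=proj(c,[[J[0]+r*np.cos(a),J[1]+r*np.sin(a),z] for a in np.linspace(0,6.28,60)]);print(z,q.min(0),q.max(0))
    cv2.polylines(im,[q.astype(np.int32)],1,(0,255,0),1)
x,y=q.mean(0).astype(int)
cv2.imwrite("pics/w3.png",im);s2=cam("side");cv2.imwrite("pics/s3.png",s2["img"])
cv2.imwrite("pics/w3b.png",np.hstack([im[:, :],]) )
E
```

```text
7.85 [0.47302762 0.06004105 0.24328239] 0.44523417273582444 [-0.09 -0.16  2.05 -0.    1.25 -0.09] [-0.89562124 -0.73039289 -0.76906233]
0.137 [253.87168894  58.34408895] [308.02176543 115.67182947]
0.095 [228.8595434   35.35921259] [332.40686366 144.68311261]
```

View pics/w3.png

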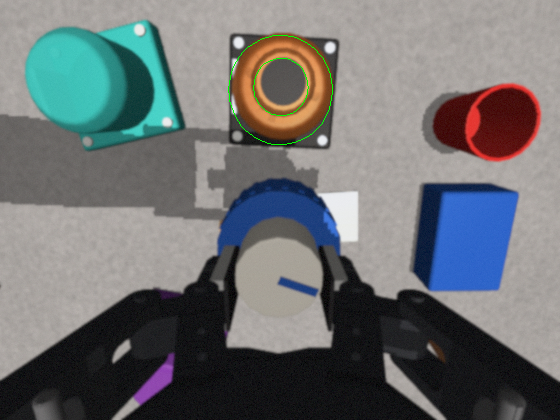

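The cap hangs upright in the jaws and the drawn circles sit on the jar: rim hole at about (282,81), 4 screws visible. Checking the remaining few mm numerically.

```bash
python3 - <<'E'
from h import *
c=cam("wrist");im=c["img"];hsv=cv2.cvtColor(im,cv2.COLOR_BGR2HSV)
# screws
b,l=blobs(c,(0,0,150),(180,70,255),30)
sc=[x[0] for x in b if 220<x[0][0]<345 and 30<x[0][1]<155];print("screws px",[x.tolist() for x in sc],[onz(c,x,.031)[:2].round(4).tolist() for x in sc])
# dark hole
m=cv2.inRange(hsv,np.array((0,0,0)),np.array((180,110,130)))[45:125,240:325]
n,l,st,ce=cv2.connectedComponentsWithStats(m)
i=l[37,42];print("hole",st[i]+[240,45,0,0,0],ce[i]+[240,45],onz(c,ce[i]+[240,45],.137))
# whole amber body
m=cv2.inRange(hsv,np.array((3,100,30)),np.array((20,255,255)))[20:160,215:345]
cn=max(cv2.findContours(m,cv2.RETR_EXTERNAL,cv2.CHAIN_APPROX_NONE)[0],key=cv2.contourArea)
print("body bbox",np.array(cv2.boundingRect(cn))+[215,20,0,0])
cv2.imwrite("pics/w4.png",cv2.resize(im[30:155,220:345],(600,600),interpolation=0))
# side camera
s=cam("side");print("side rim proj",[ (proj(s,[x,y,.137]).round(1).tolist()) for x,y in((.474,.149),(.474,.153))])
cv2.imwrite("pics/s4.png",cv2.resize(s["img"][225:275,220:275],None,fx=10,fy=10,interpolation=0))
E
```

```text
screws px [[237.2, 41.4], [328.5, 46.1], [232.9, 64.0], [232.6, 104.8], [235.9, 134.7], [321.1, 139.0]] [[0.4324, 0.2005], [0.5227, 0.1961], [0.4274, 0.1798], [0.4256, 0.1406], [0.4279, 0.1103], [0.5183, 0.1057]]
hole [ 260   57   44   47 1617] [281.56029685  79.79962894] [0.47531832 0.15324928 0.137     ]
body bbox [230  32 103 108]
side rim proj [[[246.4, 246.1]], [[245.1, 247.3]]]
```

View pics/w4.png

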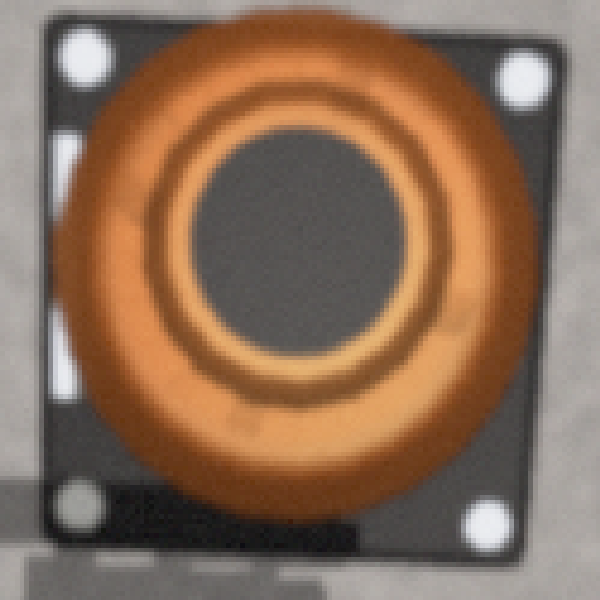

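Rim hole and the four screws' mean agree at (0.4753,0.1532). The top camera gives (0.4747,0.1505), within calibration. Using (0.475,0.1525) for the TCP.

Request:
send_rows(
  plan=[
    [[-0.1,0,0.017],[0,0,0]],
    [[-0.2,0,0],[0,0,0]],
    [[-0.2,0,0],[0,0,0]],
    [[-0.17,0,0],[0,0,0]],
    [[-0.1,0,0],[0,0,0]],
    [[0,0,0],[0,0,0]],
    [[0,0.1,0],[0,0,0]],
    [[0,0.1,0],[0,0,0]],
    [[0,0.1,0],[0,0,0]],
    [[0,0.05,0],[0,0,0]],
    [[0,0,0],[0,0,0]],
    [[0,0,0],[0,0,0]],
  ],
)

```text
time: 9.2
eef_pos: [0.4759, 0.1522, 0.202]
tcp_rot: [-0.5, 0.5, -0.5, 0.5]
contact_force: [0.4, 0.1, -0.9]
opening: 0.444
```

```bash
python3 - <<'E'
from h import *
s=get_state();print(s["eef_pos"],s["contact_force"])
c=cam("side");cv2.imwrite("pics/s5.png",cv2.resize(c["img"][160:310,170:340],None,fx=3.5,fy=3.5,interpolation=2))
E
```

```text
[0.47586438 0.15222096 0.20201513] [ 0.35628607  0.07211185 -0.89428285]
```

View pics/s5.png

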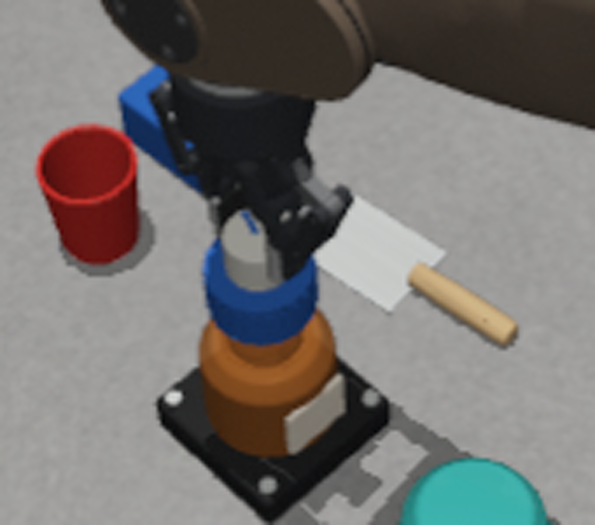

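The side view shows the cap upright, centred just over the neck. Lowering slowly.

Request:
send_rows(
  plan=[
    [[0,0.02,0],[0,0,0]],
    [[0,0.02,0],[0,0,0]],
    [[0,0.02,0],[0,0,0]],
    [[0,0.02,0],[0,0,0]],
    [[0,0.02,0],[0,0,0]],
    [[0,0.02,0],[0,0,0]],
    [[0,0,0],[0,0,0]],
  ],
)

```text
time: 9.95
eef_pos: [0.4758, 0.1524, 0.1876]
tcp_rot: [-0.5, 0.5, -0.5, 0.5]
contact_force: [-0.7, 0.6, -1.0]
opening: 0.443
```

Request:
send_rows(
  plan=[
    [[0,0.01,0],[0,0,0]],
    [[0,0.01,0],[0,0,0]],
    [[0,0.01,0],[0,0,0]],
    [[0,0.01,0],[0,0,0]],
    [[0,0,0],[0,0,0]],
  ],
)

```text
time: 10.45
eef_pos: [0.4769, 0.1528, 0.1865]
tcp_rot: [0.499, -0.5, 0.501, -0.5]
contact_force: [-3.9, 0.7, 12.0]
opening: 0.446
```

Contact at cap origin about 20 mm above the seat, matching "on a stop". Turn back (CCW = negative tool y) under this light pressure.

Request:
send_rows(
  plan=[
    [[0,0,0],[0,-0.012,0]],
    [[0,0,0],[0,-0.012,0]],
    [[0,0,0],[0,-0.012,0]],
    [[0,0,0],[0,0,0]],
  ],
)

```text
time: 10.85
eef_pos: [0.4758, 0.1524, 0.1829]
tcp_rot: [-0.553, 0.441, -0.441, 0.553]
contact_force: [0.5, 0.8, -1.8]
opening: 0.445
```

Request:
send_rows(
  plan=[
    [[0,0.01,0],[0,0,0]],
    [[0,0.01,0],[0,0,0]],
    [[0,0.01,0],[0,0,0]],
    [[0,0.01,0],[0,0,0]],
    [[0,0,0],[0,0,0]],
  ],
)

```text
time: 11.35
eef_pos: [0.4757, 0.1525, 0.1778]
tcp_rot: [0.553, -0.441, 0.441, -0.553]
contact_force: [0.4, 1.4, -1.1]
opening: 0.446
```

Request:
send_rows(
  plan=[
    [[0,0.01,0],[0,0,0]],
    [[0,0.01,0],[0,0,0]],
    [[0,0.01,0],[0,0,0]],
    [[0,0.01,0],[0,0,0]],
    [[0,0,0],[0,0,0]],
  ],
)

```text
time: 11.85
eef_pos: [0.4761, 0.1526, 0.1765]
tcp_rot: [0.553, -0.441, 0.44, -0.553]
contact_force: [-6.2, -0.3, 12.7]
opening: 0.444
```

On the thread top (about 10 mm above seat, low end). Keep turning back, easing up as it climbs.

Request:
send_rows(
  plan=[
    [[0,-0.004,0],[0,-0.016,0]],
    [[0,-0.004,0],[0,-0.016,0]],
    [[0,-0.004,0],[0,-0.016,0]],
    [[0,-0.004,0],[0,-0.016,0]],
    [[0,-0.004,0],[0,-0.016,0]],
    [[0,0,0],[0,0,0]],
  ],
)

```text
time: 12.45
eef_pos: [0.4771, 0.1524, 0.1783]
tcp_rot: [-0.645, 0.287, -0.29, 0.646]
contact_force: [-2.3, -0.2, 8.2]
opening: 0.445
```

Request:
send_rows(
  plan=[
    [[0,-0.004,0],[0,-0.016,0]],
    [[0,-0.004,0],[0,-0.016,0]],
    [[0,-0.003,0],[0,-0.016,0]],
    [[0,0,0],[0,-0.016,0]],
    [[0,0,0],[0,-0.016,0]],
    [[0,0,0],[0,0,0]],
  ],
)

```text
time: 13.05
eef_pos: [0.4759, 0.1526, 0.1773]
tcp_rot: [-0.697, 0.12, -0.12, 0.697]
contact_force: [-0.8, 1.9, 0.4]
opening: 0.448
```

It has let go of the thread top (no contact). Follow it down.

Request:
send_rows(
  plan=[
    [[0,0.01,0],[0,0,0]],
    [[0,0.01,0],[0,0,0]],
    [[0,0.01,0],[0,0,0]],
    [[0,0.01,0],[0,0,0]],
    [[0,0.01,0],[0,0,0]],
    [[0,0.01,0],[0,0,0]],
    [[0,0.01,0],[0,0,0]],
    [[0,0,0],[0,0,0]],
    [[0,0,0],[0,0,0]],
  ],
)

```text
time: 13.95
eef_pos: [0.4759, 0.152, 0.1697]
tcp_rot: [0.697, -0.12, 0.12, -0.696]
contact_force: [-1.6, -1.2, 5.3]
opening: 0.439
```

Cap is in at the thread start (origin about 110 mm). Now screw forward, sinking with it.

Request:
send_rows(
  plan=[
    [[0,0.0035,0],[0,0.016,0]],
    [[0,0.0035,0],[0,0.016,0]],
    [[0,0.0035,0],[0,0.016,0]],
    [[0,0.0035,0],[0,0.016,0]],
    [[0,0.0035,0],[0,0.016,0]],
    [[0,0.0035,0],[0,0.016,0]],
    [[0,0,0],[0,0,0]],
  ],
)

```text
time: 14.65
eef_pos: [0.4767, 0.1521, 0.1676]
tcp_rot: [-0.629, 0.321, -0.323, 0.63]
contact_force: [-1.2, -0.2, 6.0]
opening: 0.446
```

Request:
send_rows(
  plan=[
    [[0,0.0035,0],[0,0.016,0]],
    [[0,0.0035,0],[0,0.016,0]],
    [[0,0.0035,0],[0,0.016,0]],
    [[0,0.0035,0],[0,0.016,0]],
    [[0,0.0035,0],[0,0.016,0]],
    [[0,0.0035,0],[0,0.016,0]],
    [[0,0,0],[0,0,0]],
  ],
)

```text
time: 15.35
eef_pos: [0.476, 0.1503, 0.1659]
tcp_rot: [0.508, -0.492, 0.495, -0.504]
contact_force: [-5.1, -6.8, 10.8]
opening: 0.446
```

```bash
python3 - <<'E'
from h import *
s=get_state();print(s["time"],s["eef_pos"],s["contact_force"],s["wrist_torque"],s["qpos"].round(2))
E
```

```text
15.35 [0.47601169 0.15031486 0.16588174] [-5.11134003 -6.84631557 10.8309755 ] [-1.29088798  0.94328447  0.09982632] [ 0.11 -0.02  2.07 -0.01  1.09  0.08]
```

Request:
send_rows(
  plan=[
    [[0,0.002,0],[0,0.016,0]],
    [[0,0,0],[0,0.016,0]],
    [[0,0,0],[0,0.016,0]],
    [[0,0,0],[0,0,0]],
  ],
)

```text
time: 15.75
eef_pos: [0.4738, 0.1473, 0.1663]
tcp_rot: [0.434, -0.561, 0.566, -0.422]
contact_force: [-13.7, -17.4, 20.8]
opening: 0.442
```

```bash
python3 - <<'E'
from h import *
s=get_state();print(s["time"],s["eef_pos"],s["contact_force"],s["wrist_torque"],s["qpos"].round(2))
c=cam("wrist");cv2.imwrite("pics/w6.png",c["img"])
E
```

```text
15.75 [0.47384066 0.14726975 0.16629743] [-13.68530427 -17.41359727  20.80550971] [-2.99256037  2.5814666   0.62316907] [ 0.1  -0.02  2.07 -0.02  1.1   0.38]
```

Rising moment, side force and no further sinking: it's against the hard stop. Ease the wind-up, release and look.

Request:
send_rows(
  plan=[
    [[0,0,0],[0,-0.014,0]],
    [[0,-0.006,0],[0,-0.014,0]],
    [[0,-0.006,0],[0,0,0]],
    [[0,0,0],[0,0,0]],
  ],
)

```text
time: 16.2
eef_pos: [0.4755, 0.1482, 0.1666]
tcp_rot: [0.478, -0.522, 0.526, -0.471]
contact_force: [-5.0, -12.9, 11.2]
opening: 0.44
```

Request:
send_rows(
  plan=[
    [[0,0,0],[0,0,0]],
    [[0,0,0],[0,0,0]],
    [[0,0,0],[0,0,0]],
    [[0,0,0],[0,0,0]],
    [[0,0,0],[0,0,0]],
    [[0,0,0],[0,0,0]],
    [[0,0,0],[0,0,0]],
    [[0,0,0],[0,0,0]],
    [[0,0,0],[0,0,0]],
    [[0,0,0],[0,0,0]],
  ],
  gripper=0,
)

```text
time: 17.2
eef_pos: [0.4758, 0.1524, 0.1648]
tcp_rot: [-0.474, 0.525, -0.525, 0.474]
contact_force: [0.1, -0.7, 0.5]
opening: 0.997
```

```bash
python3 - <<'E'
from h import *
s=get_state();print(s["time"],s["eef_pos"],s["contact_force"],s["wrist_torque"],s["opening"])
c=cam("wrist");cv2.imwrite("pics/w7.png",c["img"])
E
```

```text
17.2 [0.47575636 0.15243506 0.1647987 ] [ 0.09436419 -0.73866232  0.48358609] [ 0.01980904 -0.05039549  0.02921353] 0.9970512898070429
```

View pics/w7.png

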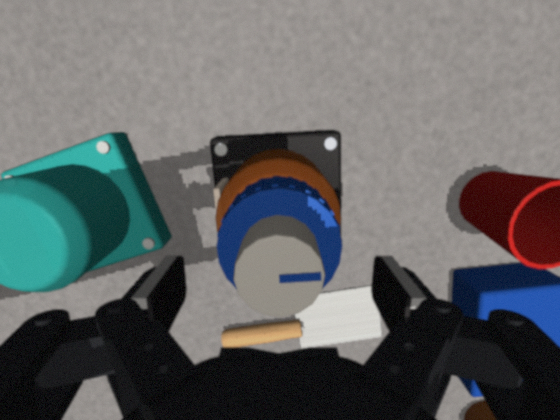

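The released cap sits upright on the jar. Its dash has turned relative to the tool, so the grip slipped at the stop. To be sure, re-grip and try a further forward turn.

Request:
send_rows(
  plan=[
    [[0,-0.025,0],[0,-0.02,0]],
    [[0,0,0],[0,-0.02,0]],
    [[0,0,0],[0,0,0]],
  ],
)

```text
time: 17.55
eef_pos: [0.4758, 0.1524, 0.1679]
tcp_rot: [-0.536, 0.461, -0.461, 0.536]
contact_force: [0.5, -0.5, -0.6]
opening: 0.998
```

Request:
send_rows(
  plan=[
    [[0,0,0],[0,0,0]],
    [[0,0,0],[0,0,0]],
    [[0,0,0],[0,0,0]],
    [[0,0,0],[0,0,0]],
    [[0,0,0],[0,0,0]],
    [[0,0,0],[0,0,0]],
    [[0,0,0],[0,0,0]],
    [[0,0,0],[0,0,0]],
    [[0,0,0],[0,0,0]],
    [[0,0,0],[0,0,0]],
  ],
  gripper=1,
)

```text
time: 18.55
eef_pos: [0.476, 0.1525, 0.1681]
tcp_rot: [-0.536, 0.461, -0.461, 0.536]
contact_force: [-0.2, -0.9, 4.4]
opening: 0.443
```

Request:
send_rows(
  plan=[
    [[0,0,0],[0,0.01,0]],
    [[0,0,0],[0,0.01,0]],
    [[0,0,0],[0,0,0]],
  ],
)

```text
time: 18.85
eef_pos: [0.4755, 0.152, 0.1678]
tcp_rot: [0.507, -0.493, 0.494, -0.506]
contact_force: [-0.9, -2.3, 4.2]
opening: 0.443
```

```bash
python3 - <<'E'
from h import *
s=get_state();print(s["time"],s["eef_pos"],s["contact_force"],s["wrist_torque"],s["opening"])
E
```

```text
18.85 [0.47550213 0.15196081 0.16781996] [-0.87180122 -2.3227316   4.213908  ] [-0.33023076  0.36631691  0.25219977] 0.4432531647956409
```

Request:
send_rows(
  plan=[
    [[0,0,0],[0,0.012,0]],
    [[0,0,0],[0,0.012,0]],
    [[0,0,0],[0,0.012,0]],
    [[0,0,0],[0,0.012,0]],
    [[0,0,0],[0,0,0]],
  ],
)

```text
time: 19.35
eef_pos: [0.4754, 0.1524, 0.1676]
tcp_rot: [-0.427, 0.564, -0.564, 0.426]
contact_force: [-2.1, -0.4, 3.9]
opening: 0.443
```

```bash
python3 - <<'E'
from h import *
s=get_state();print(s["time"],s["eef_pos"],s["contact_force"],s["wrist_torque"],s["opening"])
E
```

```text
19.35 [0.47541389 0.15240006 0.16756119] [-2.0714518  -0.36503339  3.90991213] [-0.19976388  0.25305292  0.22618549] 0.4432455951921398
```

Steady resisting torque, no further sink: it is slipping at the stop. Release, lift straight up and check.

Request:
send_rows(
  plan=[
    [[0,0,0],[0,0,0]],
    [[0,0,0],[0,0,0]],
    [[0,0,0],[0,0,0]],
    [[0,0,0],[0,0,0]],
    [[0,0,0],[0,0,0]],
    [[0,0,0],[0,0,0]],
    [[0,0,0],[0,0,0]],
    [[0,0,0],[0,0,0]],
    [[0,0,0],[0,0,0]],
    [[0,0,0],[0,0,0]],
  ],
  gripper=0,
)

```text
time: 20.35
eef_pos: [0.4758, 0.1524, 0.1678]
tcp_rot: [0.426, -0.564, 0.564, -0.426]
contact_force: [-0.1, -0.3, -0.5]
opening: 0.998
```

Request:
send_rows(
  plan=[
    [[0,-0.05,0],[0,0,0]],
    [[0,-0.1,0],[0,0,0]],
    [[0,-0.15,0],[0,0,0]],
    [[0,-0.15,0],[0,0,0]],
    [[0,-0.15,0],[0,0,0]],
    [[0,-0.15,0],[0,0,0]],
    [[0,-0.1,0],[0,0,0]],
    [[0,0,0],[0,0,0]],
    [[0,0,0],[0,0,0]],
    [[0,0,0],[0,0,0]],
  ],
)

```text
time: 21.35
eef_pos: [0.4752, 0.1523, 0.2686]
tcp_rot: [-0.427, 0.565, -0.564, 0.425]
contact_force: [-0.5, 0.3, 0.2]
opening: 1.002
```

```bash
python3 - <<'E'
from h import *
s=get_state();print(s["time"],s["eef_pos"],s["contact_force"])
c=cam("wrist");t=cam("side");J=[.4755,.1528]
for c_,n in((c,"w"),(t,"s")):
    im=c_["img"]
    for r,z,col in((.0335,.142,(0,255,255)),(.02,.172,(0,0,255))):
        q=proj(c_,[[J[0]+r*np.cos(a),J[1]+r*np.sin(a),z] for a in np.linspace(0,6.28,90)]);cv2.polylines(im,[q.astype(np.int32)],1,col,1)
a=cv2.resize(c["img"],(400,300),interpolation=2)
p=proj(c,J+[.14])[0].astype(int);x,y=max(p[0]-70,0),max(p[1]-70,0)
a=cv2.resize(c["img"][y:y+140,x:x+140],(400,400),interpolation=0)
b=cv2.resize(t["img"][200:300,200:300],(400,400),interpolation=0)
cv2.imwrite("pics/fin.png",np.hstack([a,b]))
E
```

```text
21.35 [0.47519816 0.15234241 0.26864972] [-0.48429793  0.28132037  0.17105118]
```

View pics/fin.png

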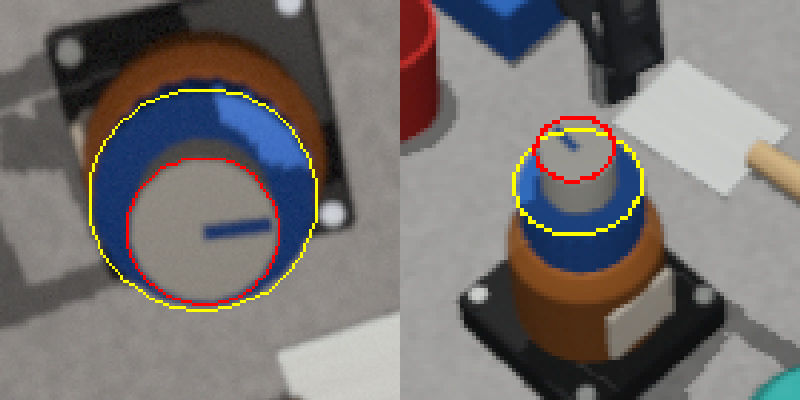

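Knob and cap circles drawn for the home height (tops at 142 and 172 mm) match both views. The cap is upright and concentric, and the dash is at about -8° world yaw against -5° before the extra turn. The gripper is clear, so I'm handing in.

```bash
python3 -c "
from h import *
print(sign_off())"
```

```text
the job is handed in; nothing more can be done
None
```

The blue cap is screwed home on the amber jar and released, and I handed the job in at about 21.5 s of the 64 s allowed.

**What I did:** I gripped the cap by its knob and set it on the neck, where it first landed on a stop. I then turned it backward about 70° until it dropped in, to about 110 mm above the bench. Turning it forward sank it another 4 mm or so to the hard stop.

**Last checks:**
- **Fully home:** I gripped it again and turned about 24° further forward. It met a steady resisting torque of about 0.25 N m, and the cap itself moved only about 3°, so the knob was slipping at the stop.
- **Position:** Circles drawn for the home height match the knob in the wrist and side pictures. The cap is upright and centred on the jar, and the gripper is clear at TCP z = 0.269 m with no contact force.

**What didn't agree or went unchecked:**
- The wrist and top cameras differed by about 2.5 mm in y on the jar's position, close to the stated calibration error.
- On the first tightening the wrist was pushed about 5 mm sideways, with forces under 30 N. It eased when I released.
- I did not measure the bystanders' positions again. The arm stayed clear of them, and those in view in the last pictures looked undisturbed.

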